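# Isolate the turntable drive and hold its belt tensioner back

### The job

I am about to fit a new belt on this photo-turntable drive: first turn the red handle of its power isolator a quarter turn anticlockwise to off, and only then pull the blue sprung tensioner arm back by its black grip post, away from the pulleys, past the third and last click of its ratchet. The ratchet does not latch and the arm springs forward when let go, so finish while still holding it back there by the grip post, leaving the idler roller free for the belt. Leave the other things on the bench where they are.

Things in the scene. Friction and masses are not known exactly. Their poses are not given: they have to be found in the camera images.
- drive_deck: Photo-turntable drive, platter and belt off, fixed on the bench: grey plate 250 (x) x 270 (y) mm, top 68 mm above the bench. Origin: centre of its underside; -x side towards the robot at yaw 0. Offsets from it: platter pulley 138 mm across at x 35, y 58, spindle up to 116 mm high; motor pulley 35 mm across at x 35, y -102, up to 106 mm high. Tensioner on the -x side of the pulleys.
- tensioner (a joint): Blue sprung arm, swings level about pivot, rad. 0: fully forward by the pulleys (start). Grows as the arm goes back, clockwise from above, grip post away from the pulleys; stop at 0.85. A brass pawl clicks over three teeth at 0.20, 0.40 and 0.60 but never holds it. Push across the arm at the post: 5 N at first, 12 to 13 N just before the last click, 8 to 11 N to hold beyond.
- pivot (a point): Point on the upright axis of the tensioner arm, at the height of grip_centre. Horizontal distance to the grip post 110 mm.
- grip_centre (a point): Middle of the upright round black grip post on the tensioner arm: 15 mm across, from 80 to 142 mm above the bench, this point at 113 mm. It moves on an arc of 110 mm radius about pivot. Below it the blue arm plate, 20 mm wide, top at 80 mm; idler roller 64 mm away (centres); else free for 38 mm all round it.
- grip: The same grip post, a plastic sleeve that turns freely about its own upright axis; origin at the centre of its foot, 80 mm above the bench.
- idler: Black idler roller with steel flanges, 33 mm across, from 82 to 105 mm above the bench, turning freely on the other branch of the tensioner arm, 82 mm from the pivot. Origin: centre of its underside. The belt will run round it.
- isolator (a joint): Red handle of the power isolator, rad: 0 on (start), 1.571 off; grows anticlockwise seen from above, stops at both ends. A spring detent drives it to the nearer end from either side of the middle (0.785); up to 0.15 N m to turn.
- isolator_handle (a point): Point in the red handle bar on its upright turning axis, 94 mm above the bench; turns with it, x axis along the bar. Bar 50 mm long, 14 mm thick, from 71 to 107 mm above the bench, on a red disc 44 mm across, top at 71 mm. Grey box 90 x 90 x 60 mm below it with a yellow plate, fixed on the bench left or right of the deck.
- pine_box: Bystander: open plywood box 100 (x) x 140 (y) x 60 mm with spare idlers in it, standing loose on the side of the deck away from the isolator. Origin: centre of its underside.
- spray_bottle: Bystander: pink spray bottle with a teal head, 72 mm across, 181 mm tall, loose. Origin: centre of its underside.
- tape_roll: Bystander: black roll of tape lying flat, 110 mm across, 48 mm high, loose. Origin: centre of its underside.
- screwdriver: Bystander: orange-handled screwdriver 200 mm long lying on the bench between the robot and the deck, loose, along its own x axis. Origin: on the bench below its middle.
Not all that is in view belongs to the job. Of the things that look like the part that bears isolator, the middle-sized one is meant.

How it is judged:
By the outcome, as a careful person would: the job done as asked, in the order asked, and still so for the second after the job is handed in, while the arm keeps its last pose, push and grip.
It also fails if it takes over 48 s, if anything falls off the work surface, if the arm or the gripper's body presses on something with over 40 N, if the wrist force passes 120 N, or if a joint passes its speed limit or range.

### The arm

A 6-joint arm with a two-finger parallel gripper is mounted at the origin on the work surface. World frame = base frame: x ahead of the robot, y to its left, z up, the work surface at z = 0. Lengths are in m, angles in rad, forces in N, time in s.
With the tool pointing down it reaches from about 0.35 to 0.775 m from the base axis. Payload 7.3 kg.
Tool frame: the origin (TCP) lies on the mounting face of the last link; the fingertips stand 178 mm ahead of it and the grasp point (between the pads) lies 159 mm ahead of it; z points along the fingers, y is the direction in which the jaws open and shut (so a half turn about z gives the same grasp; the last joint's range is limited). The gripper opens to 92 mm and grips with 3 to 60 N. Pads are 19 mm wide; open, the fingers measure 130 mm over their backs; the gripper's body (75 mm by 190 mm) begins 47 mm behind the grasp point.
Start: joints at [-1.442, 0.342, 1.524, -0, 1.275, -0.146], TCP at [0.142, -0.505, 0.405] pointing down, gripper open.
Joint ranges: [-2.53, 2.53], [-0.77, 2.02], [0.04, 2.7], [-1, 4.14], [0.28, 2.66], [-3.11, 3.11]. Speed limits (rad/s): [2.57, 2.57, 3.14, 3.14, 3.14, 3.14].

### API

Orientations are given as a rotation vector (axis times angle).
In Python, from plant import r gives the robot as it stands. The module is installed in compiled form; this text tells all that it offers.
- The arm moves only by the tool play_rows, never from a script. Its argument "commands" is a list of rows, each a list of 7 numbers: the finger opening in mm, from 0 to 91.8, then the shift along the world's x, y, z in mm, then the turn, a rotation vector about the world's x, y, z in rad. In form: [[claw, dx, dy, dz, ax, ay, az], ...]. A call has 1 to 5 rows; each row shifts and turns the commanded pose from where the row before left it; what a row does not reach is not made up. A row lasts 1/10 s, in which the tool goes at most 50 mm and 8.59 degrees, less where a joint would pass 70% of its speed; a pose out of reach is approached as far as the arm can. A call with a gripper value outside its range is refused whole. The fingers move at their own pace and stop on an object; "force" is the grip in N (left out, the last holds). Time passes only in rows, so rows that do not move let the fingers close. It gives the time, the measured TCP pose, the force and the opening at its end, in the units of the state.
- r.read_state(): the state, without advancing time (a new reading comes with each control period).
- r.snapshot(name): name is "scene" or "side" or "wrist"; returns a dict with "frame" (384x512x3 uint8, red, green, blue), "intrinsics" (3x3 intrinsics, pixels), "dist" ([k1, k2, p1, p2, k3] as OpenCV has them; the pictures are not rectified), "R" (3x3) and "t" (3): a world point X has camera coordinates R X + t. Camera axes: x right, y down, z forward; pixel columns grow to the right and rows downward; lengths in m; the calibration is good to about 2 mm. A picture is of the moment at which its call begins. There is no depth.
- r.close_job(): hands the job in, once; it reports no verdict.
The state is a dict: "time": time; "joints": joint angles; "qvel": joint speeds; "joint_efforts": joint torques, N m; "eef_pos": TCP position; "tool_rot": TCP orientation; "ft_force": force on the tool from outside, world axes, zero at the start; "moment": the same for the moment, N m; "opening": opening from 0.0 (shut) to 1.0 (fully open).
Only numpy, scipy, OpenCV 4.12 (cv2) and the standard library are available. Lean on these libraries where they do the work, as an engineer would, in place of code of your own. Each camera call takes 0.05 s, during which the arm holds its last target. There are 200 camera calls.

## Working session

There is one attempt and no reset: what is moved stays moved. The work goes in short steps, Python scripts to look and compute and a tool call to move; the robot and the scene stay as the last step left them, time stands still between calls to the robot, and variables do not carry over. Pictures are saved under pics/ and viewed, about 8 in all and at most 12, crops included, and the job is handed in when it is done.

Besides the shell and the picture viewer there is one more tool, called after "Request:" as name([rows], argument=value, ...), one row to a line, values as JSON. play_rows: Moves the arm, as the interface text tells. Its arguments: {"type":"object","properties":{"commands":{"type":"array","items":{"type":"array","items":{"type":"number"}}},"force":{"type":"number"}},"required":["commands"]}

```bash
mkdir -p pics; cat > h.py <<'E'
import numpy as np, cv2, pickle
from plant import r
def snap(n,f):
    s=r.snapshot(n); cv2.imwrite(f'pics/{f}.png',s['frame'][:,:,::-1]); pickle.dump(s,open(f'pics/{f}.pkl','wb')); return s
def load(f): return pickle.load(open(f'pics/{f}.pkl','rb'))
def world(s,uv,z):
    p=cv2.undistortPoints(np.array([[uv]],float),np.array(s['intrinsics']),np.array(s['dist']))[0,0]
    R=np.array(s['R']);t=np.array(s['t']);c=-R.T@t;d=R.T@np.array([p[0],p[1],1]);return c+d*(z-c[2])/d[2]
def proj(s,X):
    R=np.array(s['R']);return cv2.projectPoints(np.array(X,float).reshape(-1,1,3),cv2.Rodrigues(R)[0],np.array(s['t'],float),np.array(s['intrinsics']),np.array(s['dist']))[0][:,0]
E
python3 - <<'E'
from h import *
a=snap('scene','a');b=snap('side','b')
cv2.imwrite('pics/ab.png',np.hstack([cv2.resize(a['frame'],(800,600))])[:,:,::-1])
cv2.imwrite('pics/b8.png',cv2.resize(b['frame'],(800,600))[:,:,::-1])
for s in(a,b): print(-np.array(s['R']).T@s['t'])
print(r.read_state())
E
```

```text
[ 1.1540494  -0.04602148  1.19717755]
[-0.22794787  0.6564394   0.84150213]
{'time': 0.1, 'joints': array([-1.44197780e+00,  3.42673595e-01,  1.52487358e+00, -2.87559412e-06,
        1.27540393e+00, -1.46010544e-01]), 'qvel': array([ 6.62593277e-05,  9.27509787e-04, -3.56351858e-03, -1.25820140e-03,
        2.46370110e-04,  3.79792102e-04]), 'joint_efforts': array([ 1.96797722e-03, -4.32003093e+01, -2.44693834e+01,  7.19947438e-02,
        5.26457315e-02, -5.33384639e-05]), 'eef_pos': array([ 0.14247812, -0.50518991,  0.40412035]), 'tool_rot': array([-3.11063253e+00, -4.30158384e-01, -1.40160568e-05]), 'ft_force': array([ 0.34233833,  0.01795217, -0.72298076]), 'moment': array([ 0.00156951, -0.0284498 , -0.01442731]), 'opening': 0.9991561948064536}
```

View pics/ab.png

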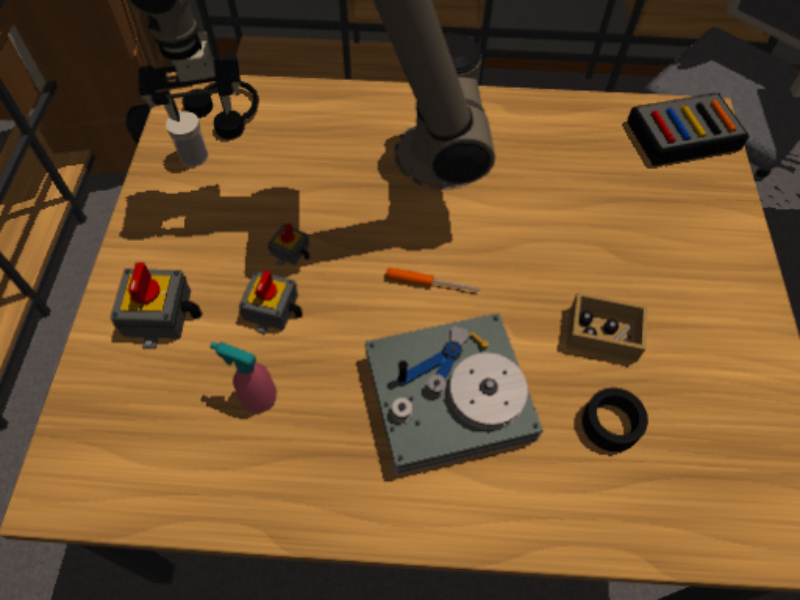

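View pics/b8.png

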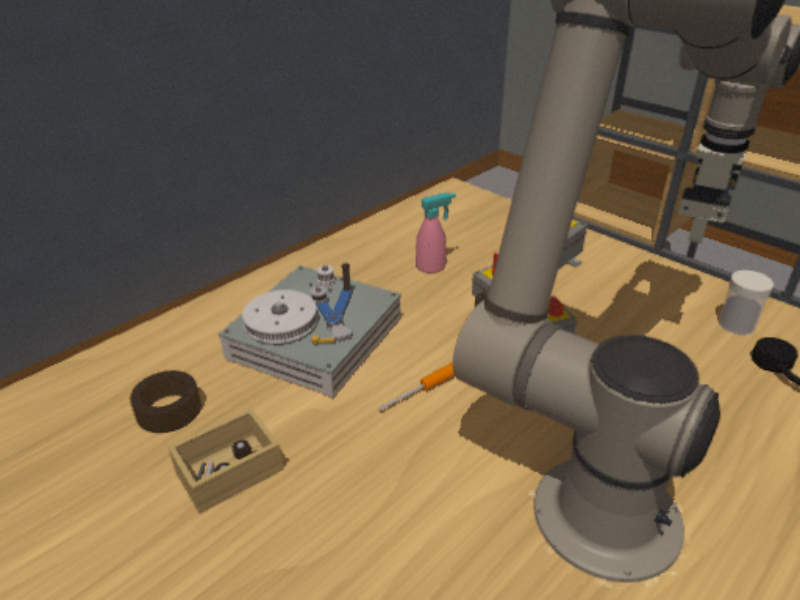

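Scene view: the three isolators are at (150,290), (268,295) and (290,240), and the middle-sized one is at (268,295). The deck is centred at about (452,392), the grip post top at (403,366), the pivot at (452,350) and the spray bottle at (255,385). I'll enlarge for measuring.

```bash
python3 - <<'E'
from h import *
a=load('a')['frame'][:,:,::-1]
i=cv2.resize(a[165:220,145:205],None,fx=6.6,fy=6.6,interpolation=cv2.INTER_CUBIC)
d=cv2.resize(a[195:310,225:355],None,fx=6,fy=5.2,interpolation=cv2.INTER_CUBIC)
d=cv2.resize(a[198:273,235:325],None,fx=6.6,fy=6.6,interpolation=cv2.INTER_CUBIC)
i=cv2.copyMakeBorder(i,0,max(0,d.shape[0]-i.shape[0]),0,0,cv2.BORDER_CONSTANT)
m=np.hstack([cv2.resize(i,None,fx=.5,fy=.5) if 0 else i,d]);print(m.shape,i.shape)
k=800/m.shape[1];cv2.imwrite('pics/c.png',cv2.resize(m,None,fx=k,fy=k));print(k)
s=load('a')
f=1.5625
for n,uv,z in [('deck c1',(366,343),.068),('c2',(498,316),.068),('c3',(541,430),.068),('c4',(397,464),.068),('spindle',(489,384),.116),('motor',(401,405),.106),('post top',(403,364),.142),('pivot',(453,349),.085),('bottle head',(236,354),.17),('iso handle',(267,283),.107),('iso disc',(267,293),.071),('screw l',(388,274),.015),('screw r',(478,291),.01)]:
    print(n,world(s,(uv[0]/f,uv[1]/f),z).round(3))
E
```

```text
(495, 990, 3) (495, 396, 3)
0.8080808080808081
deck c1 [ 0.567 -0.133  0.068]
c2 [0.491 0.12  0.068]
c3 [0.72  0.192 0.068]
c4 [ 0.798 -0.06   0.068]
spindle [0.659 0.094 0.116]
motor [ 0.704 -0.059  0.106]
post top [ 0.642 -0.059  0.142]
pivot [0.578 0.032 0.085]
bottle head [ 0.656 -0.347  0.17 ]
iso handle [ 0.468 -0.334  0.107]
iso disc [ 0.469 -0.34   0.071]
screw l [ 0.371 -0.105  0.015]
screw r [0.398 0.087 0.01 ]
```

View pics/c.png

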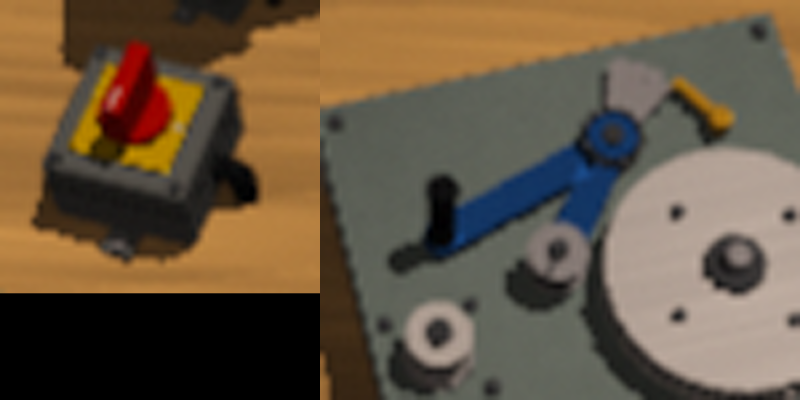

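```bash
python3 - <<'E'
from h import *
s=load('a');b=load('b');f=1.5625
I=lambda u,v:(145+u/5.333-.4,165+v/5.333-.4)
D=lambda u,v:(235+(u-320)/5.333-.4,198+v/5.333-.4)
c=[world(s,I(*p),.06)[:2] for p in [(50,160),(193,190),(237,82),(100,48)]]
print('box',np.round(c,3),np.mean(c,0).round(4),[np.linalg.norm(c[i]-c[i-1]).round(3) for i in range(4)])
for p,z in [((140,44),.107),((122,100),.107),((137,108),.071)]:print(world(s,I(*p),z).round(4))
for n,p,z in [('top',(443,180),.142),('foot',(441,241),.08),('piv',(613,133),.09),('idler',(558,250),.105),('spin',(737,253),.116),('motor',(438,333),.106)]:print(n,world(s,D(*p),z).round(4))
for n,p,z in [('top',(346,265),.142),('foot',(347,288),.08),('spin',(280,309),.1),('motor',(326,267),.106),('piv',(328,311),.09)]:print('side',n,world(b,(p[0]/f,p[1]/f),z).round(4))
E
```

```text
box [[ 0.492 -0.391]
 [ 0.506 -0.304]
 [ 0.431 -0.29 ]
 [ 0.412 -0.375]] [ 0.4603 -0.3401] [np.float64(0.081), np.float64(0.088), np.float64(0.077), np.float64(0.088)]
[ 0.4384 -0.3391  0.107 ]
[ 0.4771 -0.3431  0.107 ]
[ 0.4597 -0.3432  0.071 ]
top [ 0.6375 -0.0604  0.142 ]
foot [ 0.6435 -0.0603  0.08  ]
piv [0.5776 0.03   0.09  ]
idler [0.6561 0.0015 0.105 ]
spin [0.6568 0.0937 0.116 ]
motor [ 0.7068 -0.0585  0.106 ]
side top [ 0.6351 -0.0565  0.142 ]
side foot [ 0.644  -0.0622  0.08  ]
side spin [0.6602 0.0919 0.1   ]
side motor [ 0.7037 -0.0595  0.106 ]
side piv [0.6001 0.0249 0.09  ]
```

Request:
play_rows([
  [60,40,20.5,0,0,0,-0.054],
  [60,40,20.5,0,0,0,-0.054],
  [60,40,20.5,0,0,0,-0.054],
  [60,40,20.5,0,0,0,-0.054],
  [60,40,20.5,0,0,0,-0.054],
], force=30)

```text
time: 0.6
eef_pos: [0.3438, -0.4017, 0.4045]
tool_rot: [-3.141, -0.004, 0.001]
ft_force: [0.7, -0.2, -0.3]
opening: 0.664
```

Request:
play_rows([
  [60,40,20.5,0,0,0,-0.054],
  [60,40,20.5,0,0,0,-0.054],
  [60,38,20.5,0,0,0,-0.054],
  [60,0,0,0,0,0,0],
  [60,0,0,0,0,0,0],
])

```text
time: 1.1
eef_pos: [0.461, -0.3407, 0.404]
tool_rot: [-3.132, 0.242, 0.002]
ft_force: [-0.6, -0.9, 0.2]
opening: 0.657
```

```bash
python3 - <<'E'
from h import *
s=snap('wrist','w1');cv2.imwrite('pics/w1b.png',cv2.resize(s['frame'],(800,600),interpolation=cv2.INTER_CUBIC)[:,:,::-1])
q=r.read_state();print(q['eef_pos'],q['tool_rot'],q['joints'],q['ft_force'])
print(proj(s,[[.46,-.341,.107],[.46,-.341,.071]])*1.5625)
E
```

```text
[ 0.46021251 -0.34130262  0.40424495] [-3.13170319e+00  2.44920920e-01  2.00655970e-03] [-7.71717422e-01  4.31103590e-01  1.38826316e+00 -5.83803104e-04
  1.32341680e+00  9.55318344e-01] [-0.42630501 -0.16736565  0.46848109]
[[395.6049148  290.64777551]
 [395.59196531 277.3987396 ]]
```

View pics/w1b.png

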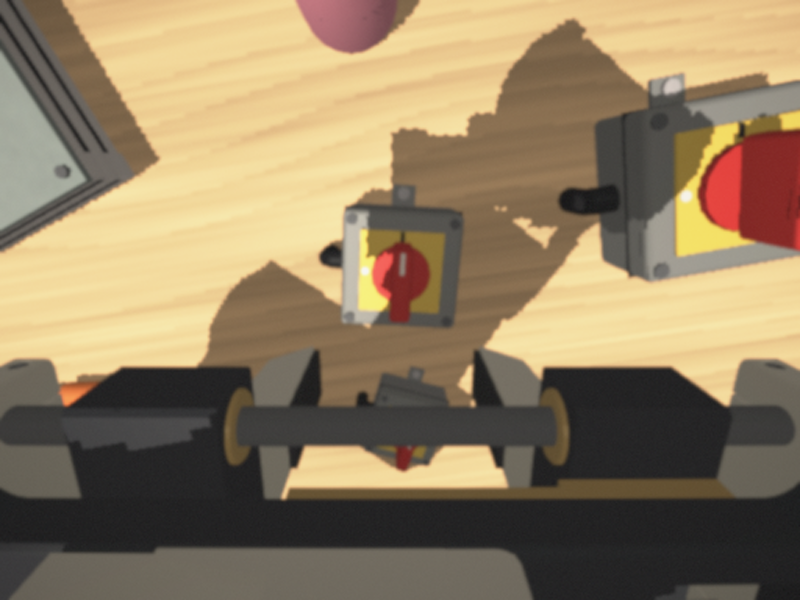

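```bash
python3 - <<'E'
from h import *
s=load('w1');f=1.5625
for p,z in [((347,208),.06),((462,212),.06),((454,327),.06),((342,322),.06),((400.5,274.5),.071),((402.5,252),.107),((400,321),.107)]:print(p,world(s,(p[0]/f-.3,p[1]/f-.3),z).round(4))
E
```

```text
(347, 208) [ 0.5147 -0.3133  0.06  ]
(462, 212) [ 0.4989 -0.3959  0.06  ]
(454, 327) [ 0.4107 -0.3796  0.06  ]
(342, 322) [ 0.4285 -0.293   0.06  ]
(400.5, 274.5) [ 0.462  -0.3446  0.071 ]
(402.5, 252) [ 0.4851 -0.3491  0.107 ]
(400, 321) [ 0.4389 -0.3404  0.107 ]
```

Request:
play_rows([
  [60,2,-3.5,-28,0,0,-0.025],
  [60,0,0,-40,0,0,0],
  [60,0,0,-40,0,0,0],
  [60,0,0,-30,0,0,0],
  [60,0,0,-10,0,0,0],
])

```text
time: 1.65
eef_pos: [0.4604, -0.3452, 0.2536]
tool_rot: [-3.125, 0.289, 0.008]
ft_force: [-0.3, -0.8, 0.4]
opening: 0.657
```

Request:
play_rows([
  [10,0,0,0,0,0,0],
  [10,0,0,0,0,0,0],
  [10,0,0,0,0,0,0],
  [10,0,0,0,0,0,0],
  [10,0,0,0,0,0,0],
])

```text
time: 2.15
eef_pos: [0.4627, -0.3449, 0.2578]
tool_rot: [3.127, -0.285, 0.002]
ft_force: [1.3, 1.4, -0.1]
opening: 0.265
```

Request:
play_rows([
  [10,0,0,0,0,0,0],
  [10,0,0,0,0,0,0],
  [10,0,0,0,0,0,0],
  [10,0,0,0,0,0,0],
])

```text
time: 2.55
eef_pos: [0.4627, -0.3442, 0.2572]
tool_rot: [-3.128, 0.286, -0.001]
ft_force: [1.5, 4.4, 5.0]
opening: 0.151
```

Request:
play_rows([
  [10,0,0,0,0,0,0.14],
  [10,0,0,0,0,0,0.14],
  [10,0,0,0,0,0,0.14],
  [10,0,0,0,0,0,0.14],
  [10,0,0,0,0,0,0.14],
])

```text
time: 3.05
eef_pos: [0.4627, -0.3439, 0.2572]
tool_rot: [-3.033, -0.813, -0.001]
ft_force: [0.6, 6.4, 7.0]
opening: 0.155
```

Request:
play_rows([
  [10,0,0,0,0,0,0.14],
  [10,0,0,0,0,0,0.14],
  [10,0,0,0,0,0,0.14],
  [10,0,0,0,0,0,0.14],
  [10,0,0,0,0,0,0.14],
])

```text
time: 3.55
eef_pos: [0.4625, -0.3437, 0.2572]
tool_rot: [-2.57, -1.804, -0.001]
ft_force: [-1.0, 7.0, 8.4]
opening: 0.149
```

Request:
play_rows([
  [10,0,0,0,0,0,0.12],
  [10,0,0,0,0,0,0.05],
  [10,0,0,0,0,0,0],
  [10,0,0,0,0,0,0],
])

```text
time: 3.95
eef_pos: [0.4624, -0.3438, 0.2572]
tool_rot: [-2.414, -2.007, -0.002]
ft_force: [-0.5, 7.2, 6.5]
opening: 0.149
```

```bash
python3 - <<'E'
from h import *
q=r.read_state();print(q)
E
```

```text
{'time': 3.95, 'joints': array([-0.77265425,  0.58565176,  1.56688869,  0.00171441,  0.9909883 ,
       -0.58994431]), 'qvel': array([-0.00021922,  0.0009073 ,  0.00124114,  0.00121887,  0.0001655 ,
        0.0022985 ]), 'joint_efforts': array([ -2.47333691, -47.50376701, -21.25348091,  -1.34953022,
        -1.70940578,  -0.44338239]), 'eef_pos': array([ 0.46243697, -0.34382267,  0.25722782]), 'tool_rot': array([-2.41418485e+00, -2.00705799e+00, -1.92197160e-03]), 'ft_force': array([-0.49785344,  7.15712285,  6.45781453]), 'moment': array([ 1.26834483,  0.10259133, -0.41367848]), 'opening': 0.14924595153936385}
```

Request:
play_rows([
  [60,0,0,0,0,0,0],
  [60,0,0,0,0,0,0],
  [60,0,0,0,0,0,0],
  [60,0,0,0,0,0,0],
  [60,0,0,0,0,0,0],
])

```text
time: 4.45
eef_pos: [0.4624, -0.3449, 0.2566]
tool_rot: [2.415, 2.009, -0.0]
ft_force: [0.1, 0.5, 0.8]
opening: 0.538
```

Request:
play_rows([
  [60,0,0,10,0,0,0],
  [60,0,0,40,0,0,0],
  [60,0,0,50,0,0,0],
  [60,0,0,45,0,0,0],
  [60,0,0,0,0,0,0],
])

```text
time: 4.95
eef_pos: [0.4631, -0.3453, 0.4097]
tool_rot: [2.404, 2.0, 0.002]
ft_force: [-0.2, -0.1, 0.1]
opening: 0.654
```

```bash
python3 - <<'E'
from h import *
s=snap('wrist','w2');cv2.imwrite('pics/w2b.png',cv2.resize(s['frame'],(800,600),interpolation=cv2.INTER_CUBIC)[:,:,::-1])
q=r.read_state();print(q['eef_pos'],q['tool_rot'],q['joints'],q['ft_force'])
E
```

```text
[ 0.46265871 -0.34494145  0.40604877] [2.40867771e+00 2.00393552e+00 1.35552938e-03] [-7.73433655e-01  4.35045542e-01  1.37693618e+00  3.17518801e-06
  1.32126039e+00 -5.90498470e-01] [-0.02376231  0.80710931 -1.06047409]
```

View pics/w2b.png

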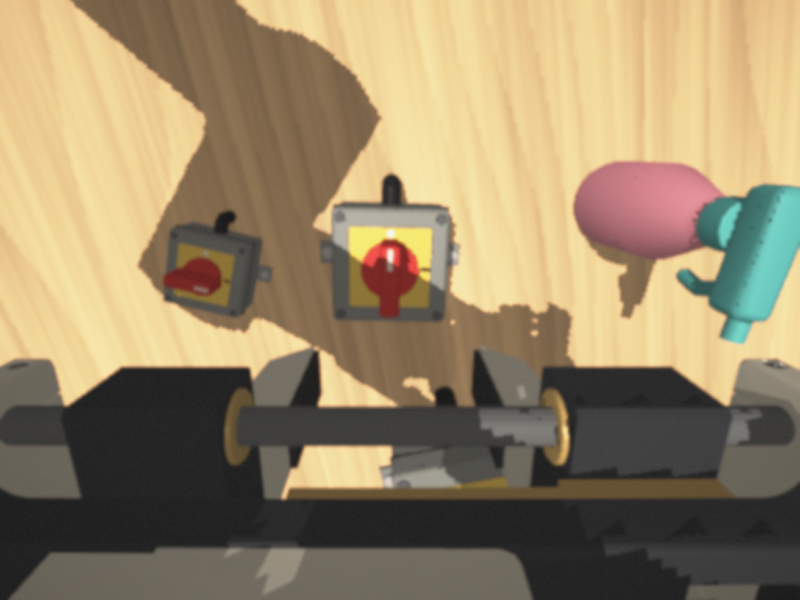

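The isolator handle has turned a quarter turn: the bar at (390,270) now lies across the box towards the white mark. The bottle and the small isolator are untouched. Next, over to the post.

Request:
play_rows([
  [44,22,35.6,0,0,0,0.101],
  [44,22,35.6,0,0,0,0.101],
  [44,22,35.6,0,0,0,0.101],
  [44,22,35.6,0,0,0,0.101],
  [44,22,35.6,0,0,0,0.101],
])

```text
time: 5.5
eef_pos: [0.5729, -0.1652, 0.4005]
tool_rot: [-1.83, -2.551, 0.001]
ft_force: [0.4, -0.1, -0.0]
opening: 0.475
```

Request:
play_rows([
  [44,22,35.6,0,0,0,0.101],
  [44,22,35.6,0,0,0,0.101],
  [44,23,35.6,0,0,0,0.101],
  [44,0,0,0,0,0,0],
  [44,0,0,0,0,0,0],
])

```text
time: 6.0
eef_pos: [0.6395, -0.0592, 0.4002]
tool_rot: [-1.428, -2.795, 0.002]
ft_force: [0.1, -0.6, -0.3]
opening: 0.48
```

```bash
python3 - <<'E'
from h import *
s=snap('wrist','w3');im=cv2.resize(s['frame'],(800,600),interpolation=cv2.INTER_CUBIC)[:,:,::-1].copy()
p=proj(s,[[.640,-.060,.142],[.64,-.06,.08],[.578,.03,.09]])*1.5625;print(p)
cv2.imwrite('pics/w3b.png',im)
q=r.read_state();print(q['eef_pos'],q['tool_rot'],q['joints'],q['ft_force'])
E
```

```text
[[397.97489318 310.17633167]
 [397.82832105 282.93191029]
 [402.01932599 115.91730626]]
[ 0.6391996  -0.06018828  0.40053736] [-1.43065641e+00 -2.79455244e+00  1.68278112e-03] [-2.13057890e-01  5.65862297e-01  1.17364451e+00 -4.98251731e-04
  1.40440789e+00 -8.37455781e-01] [-0.37123317 -0.55038382 -0.73510063]
```

View pics/w3b.png

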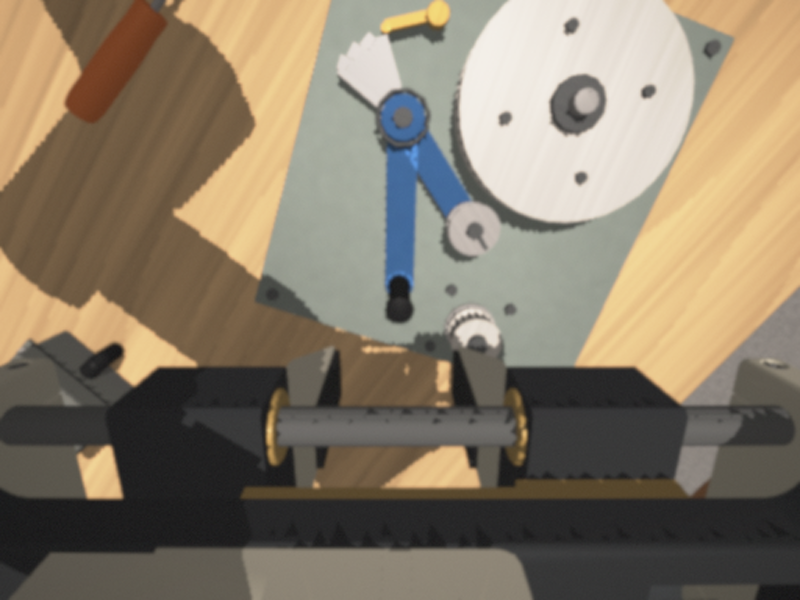

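Post top at (399,308) and pivot at (403,117) are within 2 px of prediction. The jaws are square across the arm, and the right finger falls between the idler and the motor pulley. Descend and grip.

Request:
play_rows([
  [44,0.5,0,-40,0,0,0],
  [44,0,0,-40,0,0,0],
  [44,0,0,-25,0,0,0],
  [44,0,0,-10,0,0,0],
  [44,0,0,-6,0,0,0],
], force=45)

```text
time: 6.55
eef_pos: [0.6396, -0.0612, 0.2802]
tool_rot: [-1.433, -2.795, 0.001]
ft_force: [0.6, 0.3, 0.2]
opening: 0.477
```

Request:
play_rows([
  [8,0,0,0,0,0,0],
  [8,0,0,0,0,0,0],
  [8,0,0,0,0,0,0],
  [8,0,0,0,0,0,0],
  [8,0,0,0,0,0,0],
])

```text
time: 7.05
eef_pos: [0.6405, -0.0596, 0.2818]
tool_rot: [1.429, 2.794, 0.003]
ft_force: [3.1, 2.3, 1.5]
opening: 0.152
```

```bash
python3 - <<'E'
from h import *
q=r.read_state();p=q['eef_pos'];print(p,q['opening']*91.8,q['ft_force'])
P=np.array([.578,.03]);v=p[:2]-P;a0=np.arctan2(v[1],v[0]);print(np.hypot(*v),a0)
prev=P+.11*np.array([np.cos(a0),np.sin(a0)])
for k in range(1,21):
    a=a0-.04*k;n=P+.11*np.array([np.cos(a),np.sin(a)]);print(round(.04*k,2),((n-prev)*1000).round(2),n.round(4));prev=n
E
```

```text
[ 0.64054081 -0.05964166  0.2818086 ] 13.95926711547021 [3.05723201 2.29527927 1.52366684]
0.10930224417938574 -0.961632027545951
0.04 [-3.66 -2.44] [ 0.6373 -0.0627]
0.08 [-3.75 -2.3 ] [ 0.6335 -0.065 ]
0.12 [-3.84 -2.14] [ 0.6297 -0.0671]
0.16 [-3.92 -1.99] [ 0.6258 -0.0691]
0.2 [-4.   -1.83] [ 0.6218 -0.0709]
0.24 [-4.07 -1.67] [ 0.6177 -0.0726]
0.28 [-4.13 -1.51] [ 0.6136 -0.0741]
0.32 [-4.19 -1.34] [ 0.6094 -0.0754]
0.36 [-4.24 -1.17] [ 0.6051 -0.0766]
0.4 [-4.28 -1.  ] [ 0.6008 -0.0776]
0.44 [-4.32 -0.83] [ 0.5965 -0.0784]
0.48 [-4.35 -0.65] [ 0.5922 -0.0791]
0.52 [-4.37 -0.48] [ 0.5878 -0.0796]
0.56 [-4.39 -0.3 ] [ 0.5834 -0.0799]
0.6 [-4.4  -0.13] [ 0.579 -0.08 ]
0.64 [-4.4   0.05] [ 0.5746 -0.0799]
0.68 [-4.39  0.22] [ 0.5702 -0.0797]
0.72 [-4.38  0.4 ] [ 0.5658 -0.0793]
0.76 [-4.36  0.57] [ 0.5615 -0.0788]
0.8 [-4.34  0.75] [ 0.5571 -0.078 ]
```

Request:
play_rows([
  [8,-3.7,-2.4,0,0,0,-0.04],
  [8,-3.7,-2.3,0,0,0,-0.04],
  [8,-3.8,-2.1,0,0,0,-0.04],
  [8,-3.9,-2.0,0,0,0,-0.04],
  [8,-4.0,-1.8,0,0,0,-0.04],
])

```text
time: 7.55
eef_pos: [0.622, -0.07, 0.2818]
tool_rot: [1.702, 2.635, 0.006]
ft_force: [7.9, 3.5, -0.2]
opening: 0.151
```

Request:
play_rows([
  [8,-4.1,-1.7,0,0,0,-0.04],
  [8,-4.1,-1.5,0,0,0,-0.04],
  [8,-4.2,-1.3,0,0,0,-0.04],
  [8,-4.2,-1.2,0,0,0,-0.04],
  [8,-4.3,-1.0,0,0,0,-0.04],
])

```text
time: 8.05
eef_pos: [0.6014, -0.0767, 0.2819]
tool_rot: [1.957, 2.451, 0.007]
ft_force: [10.8, 4.1, -1.7]
opening: 0.154
```

```bash
python3 - <<'E'
from h import *
q=r.read_state();p=q['eef_pos'];print(p,q['opening']*91.8,q['ft_force'],q['moment'],q['joints'])
E
```

```text
[ 0.60136203 -0.07667431  0.28186643] 14.117929892209279 [10.76258802  4.10358379 -1.74268883] [ 0.61121831 -1.86915761 -0.00522561] [-0.25368536  0.60147993  1.45497633  0.00247379  1.07858316 -0.47828268]
```

Request:
play_rows([
  [8,-4.3,-0.8,0,0,0,-0.04],
  [8,-4.4,-0.6,0,0,0,-0.04],
  [8,-4.4,-0.5,0,0,0,-0.04],
  [8,-4.4,-0.3,0,0,0,-0.04],
  [8,-4.4,-0.1,0,0,0,-0.04],
])

```text
time: 8.55
eef_pos: [0.5798, -0.0792, 0.2819]
tool_rot: [2.191, 2.243, 0.009]
ft_force: [11.3, 2.4, -2.3]
opening: 0.152
```

Request:
play_rows([
  [8,-4.4,0.1,0,0,0,-0.04],
  [8,-4.4,0.2,0,0,0,-0.04],
  [8,-4.4,0.4,0,0,0,-0.04],
  [8,-1.5,0.2,0,0,0,-0.01],
  [8,0,0,0,0,0,0],
])

```text
time: 9.05
eef_pos: [0.565, -0.0784, 0.2819]
tool_rot: [2.331, 2.098, 0.008]
ft_force: [9.8, 2.2, -2.0]
opening: 0.153
```

```bash
python3 - <<'E'
from h import *
q=r.read_state();p=q['eef_pos'];print(p,q['opening']*91.8,q['ft_force'],q['moment'])
v=p[:2]-[.578,.03];print(np.hypot(*v),-.9616-np.arctan2(v[1],v[0]))
s=snap('wrist','w4');a=snap('scene','a2')['frame']
cv2.imwrite('pics/w4b.png',np.hstack([cv2.resize(s['frame'],(400,300)),cv2.resize(a,(400,300),interpolation=cv2.INTER_AREA)])[:,:,::-1])
E
```

```text
[ 0.56500652 -0.0784491   0.28190109] 14.04368768659262 [ 9.80085243  2.2481422  -2.03774211] [ 0.31915761 -1.58599478 -0.00855831]
0.10922471463217535 0.7284396644689031
```

View pics/w4b.png

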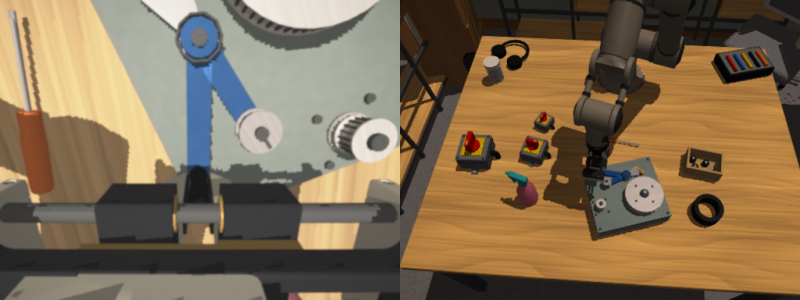

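Wrist view: the post is between the pads at (197,185), with the blue arm straight up to the pivot at (200,38) and the idler clear at (262,130). Before handing in, I'll check the isolator in the new scene picture.

```bash
python3 - <<'E'
from h import *
i=[load(n)['frame'][140:270,60:240] for n in('a','a2')]
cv2.imwrite('pics/e.png',cv2.resize(np.hstack(i),None,fx=2.2,fy=2.2,interpolation=cv2.INTER_CUBIC)[:,:,::-1])
E
```

```text
(no output)
```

View pics/e.png

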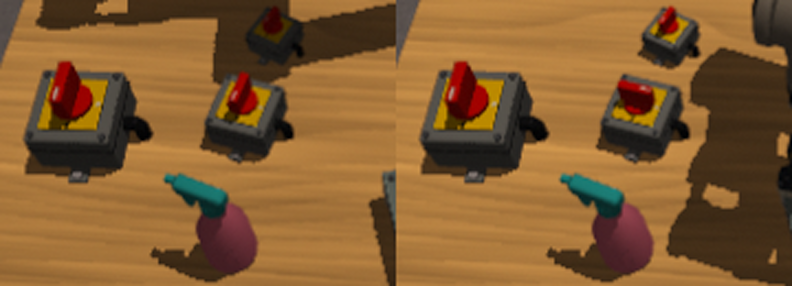

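The middle isolator's handle at (635,97) now lies across its box. The other two isolators and the bottle have not moved.

```bash
python3 -c "
from plant import r
print(r.close_job()); q=r.read_state(); print(q['time'],q['eef_pos'],q['ft_force'],q['opening'])"
```

```text
the job is handed in; nothing more can be done
None
the job is handed in; nothing more can be done
```

I turned the middle-sized isolator's red handle 90° anticlockwise to off. Then I gripped the black post and pulled the tensioner arm back, and handed in while still holding it there with a 45 N grip setting.

**Last checks, at about 9 s of the 48 s:**
- **Tensioner:** the arm was at about 0.73 rad from my measured pivot, past the last click at 0.60 and short of the stop at 0.85. It took about 10 N to hold, within the 8–11 N you gave, and the idler was clear.
- **Isolator:** before-and-after pictures show its handle lying across the box in the off position, with the other two isolators unmoved.
- **Other things on the bench:** the spray bottle had not moved. The pine box, tape roll and screwdriver looked in place in the wider view, though I did not measure them.

**One small disagreement:** the gripper read about 14 mm on the 15 mm post. The grip held steady through the pull.

After handing in, no further reading was possible, so I have no check of the final second.

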